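# Set the stock tags on the hardware rack

## Robot

A 7-joint arm with a two-finger parallel gripper is mounted at the origin on the work surface. World frame = base frame: x ahead of the robot, y to its left, z up, the work surface at z = 0. Lengths are in mm, angles in rad, forces in N, time in s.
With the tool pointing down it reaches from about 400 to 875 mm from the base axis. Payload 4.4 kg.
Tool frame: the origin (TCP) lies at the very end of the fingers, on their centre line; the grasp point (between the pads) lies 19 mm behind it; z points along the fingers, y is the line along which they close (so a half turn about z gives the same grasp; the last joint's range is limited). The gripper opens to 85 mm and grips with 20 to 120 N. Pads are 22 mm wide; open, the fingers measure 114 mm over their backs; the gripper's body (76 mm by 85 mm) begins 54 mm behind the grasp point. The pads swing forward as they close: fully open they stand 13 mm farther back than shut.
Start: joints at [-1.288, 0.628, 0.038, 1.517, -0.027, 0.996, -0.02], TCP at [222.128, 610.882, 231.313] pointing down, gripper open.
Joint ranges: [-3.06, 3.06], [-0.37, 2.12], [-1.25, 1.32], [0.18, 2.47], [-1.1, 4.24], [0.23, 1.98], [-2.94, 2.94]. Speed limits (rad/s): [2.57, 2.57, 3.14, 3.14, 3.14, 3.14, 3.14].

## Interface

Orientations are given as [roll, pitch, yaw] about the fixed x, y, z axes, in that order (R = Rz(yaw) Ry(pitch) Rx(roll)).
In Python, from cell import read_state, get_image, camera_info, finish_job gives the robot as it stands.
- The arm moves only by the tool play_rows, never from a script. Its argument "deltas" is one flat list of numbers, 7 for each row, row after row: the shift along the tool's x, y, z in mm, then the turn, a rotation vector about the tool's x, y, z in rad, then the opening, from 0 (shut) to 1 (fully open). In form: [dx, dy, dz, ax, ay, az, grip, dx, dy, dz, ax, ay, az, grip, ...]. A call has 1 to 10 rows; each row is the pose to reach, as a shift and turn from the pose commanded when the call began, along the tool's axes at that moment; what a row does not reach only later rows make up. A row lasts 1/8 s, in which the tool goes at most 62.5 mm and 10.7 degrees, less where a joint would pass 70% of its speed; a pose out of reach is approached as far as the arm can. A call with a gripper value outside its range is refused whole. The fingers move at their own pace and stop on an object; the grip force is fixed at half the most. Time passes only in rows, so rows that repeat a pose let the fingers close. It gives the time, the measured TCP pose, the force, the opening and the grip force at its end, in the units of the state.
- read_state(): the state, without advancing time (a new reading comes with each control period).
- get_image(name): name is "scene" or "side" or "wrist"; returns the picture (420x560x3 uint8, red, green, blue); there is no depth.
- camera_info(name): a dict with "fx", "fy", "cx", "cy" (pixels), "T" (4x4, takes a point from camera to world coordinates). Camera axes: x right, y down, z forward; pixel columns grow to the right and rows downward; lengths in mm; the calibration is good to about 2 mm. A picture is of the moment at which its call begins: read the wrist's pose just before it. camera_info takes no time and is no camera call; for the wrist camera it gives the pose at the moment of the call.
- finish_job(): hands the job in; it is judged then, once.
The state is a dict: "clock": time; "qpos": joint angles; "qd": joint speeds; "tau": joint torques, N m; "eef_pos": TCP position; "tool_rot": TCP orientation; "force": force on the tool from outside, world axes, zero at the start; "torque": the same for the moment, N m; "width": finger opening in mm; "gripper_force": force on a finger pad.
Only numpy, scipy, OpenCV 4.12 (cv2) and the standard library are available. Lean on these libraries where they do the work, as an engineer would, in place of code of your own. Each camera call takes 0.05 s, during which the arm holds its last target. There are 200 camera calls.

## Task

Look into the four bins of bag hardware and tip the hinged tags in front of them over with a light fingertip push, so that each full bin's tag leans back towards its bin and shows the disc face, and each nearly empty bin's tag leans forward and shows the bar face. Leave the bins, spool, jar, awl and mallet where they are.

Things in the scene. Friction and masses are not known exactly. Their poses are not given: they have to be found in the camera images.
- rack: Fixed plywood stock rack: board 18 mm thick, 530 mm wide, from x = -65 to 250 mm; four columns 120 mm apart, each with a hinged tag in front and a bin 160 mm behind it. Origin on the bench under the middle of the row of hinges; x runs from tags to bins (away from the robot), y along the row, z up. Rear wall 75 mm high at x = 244, side walls 60 mm high at y = +-259.
- holder_a: Steel bracket fixed to the rack in any of the four columns, axes as the rack's. Origin on the rack board (18 mm above the bench), under the hinge line, which runs along y 35 mm above the origin. Its cheeks (62 mm over all in y, 46 mm in x at the foot) and the stop pins between them end 49 mm above the origin. Its bin's origin lies 160 mm from it along +x (the next bin is 200 mm away).
- tag_a (a joint): Tag in holder_a, rad: aluminium plate 50 mm wide (y), 3 thick, 64 long from the hinge, 35 g, swings freely. 0 upright; +0.6 leans on its stop to +x, to the bin, and shows a round black disc; -0.6 leans to -x and shows a black bar. Pushed past upright it drops over by itself. At rest its free edge is 88 mm above the holder's origin, 36 mm from the hinge in x; upright its top is at 99 mm.
- holder_b: Steel bracket fixed to the rack in any of the four columns, axes as the rack's. Origin on the rack board (18 mm above the bench), under the hinge line, which runs along y 35 mm above the origin. Its cheeks (62 mm over all in y, 46 mm in x at the foot) and the stop pins between them end 49 mm above the origin. Its bin's origin lies 160 mm from it along +x (the next bin is 200 mm away).
- tag_b (a joint): Tag in holder_b, rad: aluminium plate 50 mm wide (y), 3 thick, 64 long from the hinge, 35 g, swings freely. 0 upright; +0.6 leans on its stop to +x, to the bin, and shows a round black disc; -0.6 leans to -x and shows a black bar. Pushed past upright it drops over by itself. At rest its free edge is 88 mm above the holder's origin, 36 mm from the hinge in x; upright its top is at 99 mm.
- holder_c: Steel bracket fixed to the rack in any of the four columns, axes as the rack's. Origin on the rack board (18 mm above the bench), under the hinge line, which runs along y 35 mm above the origin. Its cheeks (62 mm over all in y, 46 mm in x at the foot) and the stop pins between them end 49 mm above the origin. Its bin's origin lies 160 mm from it along +x (the next bin is 200 mm away).
- tag_c (a joint): Tag in holder_c, rad: aluminium plate 50 mm wide (y), 3 thick, 64 long from the hinge, 35 g, swings freely. 0 upright; +0.6 leans on its stop to +x, to the bin, and shows a round black disc; -0.6 leans to -x and shows a black bar. Pushed past upright it drops over by itself. At rest its free edge is 88 mm above the holder's origin, 36 mm from the hinge in x; upright its top is at 99 mm.
- holder_d: Steel bracket fixed to the rack in any of the four columns, axes as the rack's. Origin on the rack board (18 mm above the bench), under the hinge line, which runs along y 35 mm above the origin. Its cheeks (62 mm over all in y, 46 mm in x at the foot) and the stop pins between them end 49 mm above the origin. Its bin's origin lies 160 mm from it along +x (the next bin is 200 mm away).
- tag_d (a joint): Tag in holder_d, rad: aluminium plate 50 mm wide (y), 3 thick, 64 long from the hinge, 35 g, swings freely. 0 upright; +0.6 leans on its stop to +x, to the bin, and shows a round black disc; -0.6 leans to -x and shows a black bar. Pushed past upright it drops over by itself. At rest its free edge is 88 mm above the holder's origin, 36 mm from the hinge in x; upright its top is at 99 mm.
- bin_rings: Loose grey plastic parts bin, FULL, heaped with round brass rings. 140 mm deep (x), 100 mm wide (y), 80 mm high at the back, 35 mm at the open front that faces the tag; the heap rises to about 85 mm. Origin at the centre of its underside, on the rack board (18 mm above the bench); stands in any of the columns. To be left alone.
- bin_slides: Loose grey plastic parts bin, NOT full: only two rectangular brass slides left on its floor. 140 mm deep (x), 100 mm wide (y), 80 mm high at the back, 35 mm at the open front that faces the tag. Origin at the centre of its underside, on the rack board (18 mm above the bench); stands in any of the columns. To be left alone.
- bin_drings: Loose grey plastic parts bin, FULL, heaped with steel D-shaped rings. 140 mm deep (x), 100 mm wide (y), 80 mm high at the back, 35 mm at the open front that faces the tag; the heap rises to about 85 mm. Origin at the centre of its underside, on the rack board (18 mm above the bench); stands in any of the columns. To be left alone.
- bin_triangles: Loose grey plastic parts bin, NOT full: only two triangular steel loops left on its floor. 140 mm deep (x), 100 mm wide (y), 80 mm high at the back, 35 mm at the open front that faces the tag. Origin at the centre of its underside, on the rack board (18 mm above the bench); stands in any of the columns. To be left alone.
- spool: Bystander: wooden thread spool standing on the bench in front of the rack, 48 mm across, 55 mm high, origin under its centre.
- jar: Bystander: small jar with a black cap, on the bench in front of the rack, 48 mm across, 55 mm high, origin under its centre.
- awl: Bystander: awl lying on the bench in front of the rack, 134 mm long (x from -70 mm, handle, to 64 mm, point), 28 mm thick, origin on the bench.
- mallet: Bystander: wooden mallet lying to the left of the rack, head 100 mm across (y) and 54 mm high at x = 60 mm, handle to x = -152 mm, origin on the bench.

How it is judged (in metres and radians):
At the end, for the whole second after the job is handed in: Each tag with a full bin (within 180 mm of its bracket) rests above +0.5 rad (disc shows), every other tag below -0.5 rad (bar shows), all slower than 0.3 rad/s; the four bins upright within 0.1 rad and within 15 mm of where they stood ((((horizontal distance between holder_a and bin_rings below 0.18 m or horizontal distance between holder_a and bin_drings below 0.18 m) and value of joint tag_a above 0.5 rad) or (not (horizontal distance between holder_a and bin_rings below 0.18 m or horizontal distance between holder_a and bin_drings below 0.18 m) and value of joint tag_a below -0.5 rad)) and velocity of joint tag_a between -0.3 and 0.3 rad/s and (((horizontal distance between holder_b and bin_rings below 0.18 m or horizontal distance between holder_b and bin_drings below 0.18 m) and value of joint tag_b above 0.5 rad) or (not (horizontal distance between holder_b and bin_rings below 0.18 m or horizontal distance between holder_b and bin_drings below 0.18 m) and value of joint tag_b below -0.5 rad)) and velocity of joint tag_b between -0.3 and 0.3 rad/s and (((horizontal distance between holder_c and bin_rings below 0.18 m or horizontal distance between holder_c and bin_drings below 0.18 m) and value of joint tag_c above 0.5 rad) or (not (horizontal distance between holder_c and bin_rings below 0.18 m or horizontal distance between holder_c and bin_drings below 0.18 m) and value of joint tag_c below -0.5 rad)) and velocity of joint tag_c between -0.3 and 0.3 rad/s and (((horizontal distance between holder_d and bin_rings below 0.18 m or horizontal distance between holder_d and bin_drings below 0.18 m) and value of joint tag_d above 0.5 rad) or (not (horizontal distance between holder_d and bin_rings below 0.18 m or horizontal distance between holder_d and bin_drings below 0.18 m) and value of joint tag_d below -0.5 rad)) and velocity of joint tag_d between -0.3 and 0.3 rad/s and distance of each of bin_rings, bin_slides, bin_drings, bin_triangles from where it was at the start of the episode below 0.015 m and angle between each of bin_rings, bin_slides, bin_drings, bin_triangles's own z axis and vertical below 0.1 rad); the robot touches nothing.
It fails at once if a parts bin is lifted, tipped or pushed from its place (more than 15 mm or 0.3 rad) (distance of any of bin_rings, bin_slides, bin_drings, bin_triangles from where it was at the start of the episode above 0.015 m or angle between any of bin_rings, bin_slides, bin_drings, bin_triangles's own z axis and vertical above 0.3 rad).
It fails at once if the spool, jar, awl or mallet is knocked or moved by more than 15 mm (distance of any of spool, jar, awl, mallet from where it was at the start of the episode above 0.015 m).
It fails at once if a tag or its bracket is pressed or pinched hard (over 30 N) (contact force between the fingers and holder_a above 30 N or contact force between the fingers and holder_b above 30 N or contact force between the fingers and holder_c above 30 N or contact force between the fingers and holder_d above 30 N).
It also fails if it takes over 38 s, if anything falls off the work surface, if the arm or the gripper's body presses on something with over 40 N, if the wrist force passes 120 N, or if a joint passes its speed limit or range.

## Working session

There is one attempt and no reset: what is moved stays moved. The work goes in short steps, Python scripts to look and compute and a tool call to move; the robot and the scene stay as the last step left them, time stands still between calls to the robot, and variables do not carry over. Pictures are saved under pics/ and viewed, at most 10 in all, crops included, and the job is handed in when it is done.

Besides the shell and the picture viewer there is one more tool, called after "Request:" by a JSON object that holds its "fn" and its "kwargs". play_rows: Moves the arm, as the interface text tells. Its arguments: {"type":"object","properties":{"deltas":{"type":"array"}},"required":["deltas"]}

```bash
mkdir -p pics
python3 - <<'E'
from cell import *
import cv2,numpy as np
print(read_state())
for n in("scene","side"):
    im=get_image(n);cv2.imwrite(f"pics/{n}0.png",im[:,:,::-1])
    c=camera_info(n);print(n,c["fx"],c["fy"],c["cx"],c["cy"],np.round(c["T"],3).tolist())
E
```

```text
{'clock': 0.0, 'qpos': array([-1.28782103,  0.62932286,  0.03845985,  1.5184034 , -0.02701484,
        0.99630381, -0.02001323]), 'qd': array([-1.16394369e-04,  1.34140836e-03, -1.22872540e-04, -9.48349587e-05,
       -4.25523195e-04, -1.06782999e-03,  8.43933522e-04]), 'tau': array([ 5.20407102e-04, -5.63409877e+01,  1.22696992e+00, -1.93440038e+01,
        1.11824524e-02,  1.06472505e-02, -1.44428606e-05]), 'eef_pos': array([221.8947468 , 610.26665091, 230.39318328]), 'tool_rot': array([-3.13967383e+00,  2.30579456e-05,  2.79278079e+00]), 'force': array([-0.85959179,  0.40205015, -0.31720971]), 'torque': array([ 0.0574725 , -0.03808841, -0.00469884]), 'gripper_force': 0.0, 'width': 85.65426841373217}
scene 455.68836034684506 455.68836034684506 278.2569374804612 210.52320577292878 [[0.04, 0.86, -0.508, 1032.039], [0.999, -0.04, 0.012, 105.409], [-0.01, -0.508, -0.861, 850.529], [0.0, 0.0, 0.0, 1.0]]
side 389.56352933275696 389.56352933275696 278.6548350668373 204.39539866464884 [[0.748, -0.382, 0.543, 54.998], [-0.663, -0.408, 0.627, -479.941], [-0.017, -0.829, -0.559, 591.579], [0.0, 0.0, 0.0, 1.0]]
```

View pics/scene0.png

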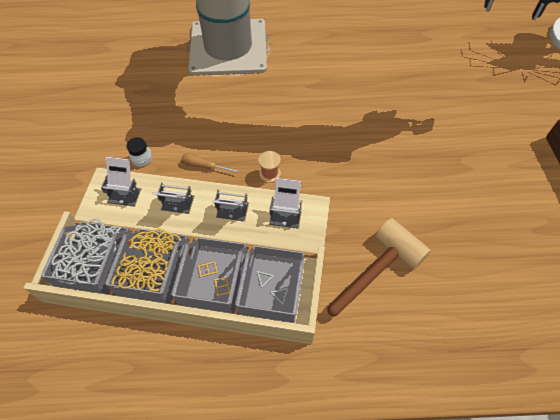

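View pics/side0.png

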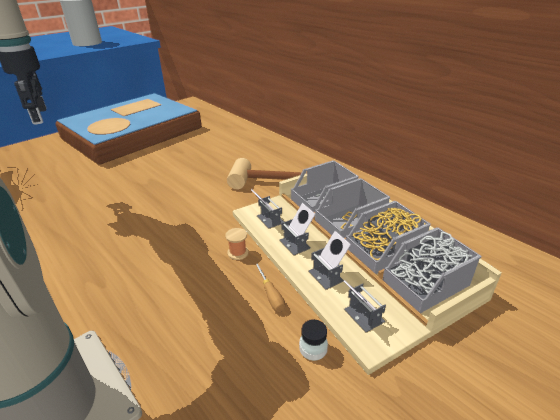

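The scene view looks back at the robot, so image right is +y. The bins from left to right are D-rings (80,255), rings (147,260), slides (212,270) and triangles (275,280). The tags at (118,170) and (287,195) show the bar. The side view shows discs on the middle two. So column 1 (D-rings) must tip to +x, column 3 (slides) must tip to -x, and columns 2 and 4 are already right.

```bash
cat > h.py <<'E'
from cell import *
import cv2,numpy as np
def ray(n,u,v,z):
    c=camera_info(n);T=np.array(c["T"]);d=T[:3,:3]@[(u-c["cx"])/c["fx"],(v-c["cy"])/c["fy"],1]
    return T[:3,3]+d*(z-T[2,3])/d[2]
E
python3 - <<'E'
from h import *
for n,box in(("scene",(85,150,310,232)),("side",(250,185,395,335))):
    im=cv2.imread(f"pics/{n}0.png");x0,y0,x1,y1=box
    m=np.zeros(im.shape[:2],np.uint8);m[y0:y1,x0:x1]=(im.max(2)<75)[y0:y1,x0:x1]*255
    m=cv2.morphologyEx(m,cv2.MORPH_CLOSE,np.ones((5,5)))
    k,_,s,c=cv2.connectedComponentsWithStats(m)
    for i in range(1,k):
        if s[i,4]>120:print(n,s[i],c[i].round(1),ray(n,*c[i],45).round(0))
# front corners of board (z=18), tag top edges (z=106)
for n,p,z in(("scene",(94,170),18),("scene",(330,197),18),("side",(233,208),18),("side",(372,362),18),
  ("scene",(118.5,158.5),106),("scene",(288.5,180),106)):print(n,p,ray(n,*p,z).round(0))
im=cv2.imread("pics/scene0.png")[145:240,80:340];cv2.imwrite("pics/crop1.png",cv2.resize(im,None,fx=3,fy=3,interpolation=cv2.INTER_CUBIC))
E
```

```text
scene [102 177  37  28 403] [121.6 194.5] [ 502. -212.   45.]
scene [158 187  35  26 398] [174.7 202.7] [527. -98.  45.]
scene [215 200  32  21 341] [230.9 212.1] [556.  19.  45.]
scene [270 210  30  17 304] [283.7 218.9] [577. 127.  45.]
side [262 209  20  15 154] [272.9 215.5] [544. 107.  45.]
side [286 231  24  19 175] [298.4 240.6] [523.  -3.  45.]
side [331 239  11  15 135] [336.  246.4] [569. -72.  45.]
side [312 257  31  28 251] [328.5 271.8] [ 499. -114.   45.]
side [349 291  36  37 344] [368.  312.3] [ 475. -230.   45.]
side [302 320  25  15 317] [313.7 327.9] [ 380. -189.   45.]
scene (94, 170) [ 415. -294.   18.]
scene (330, 197) [512. 229.  18.]
side (233, 208) [514. 233.  18.]
side (372, 362) [ 418. -287.   18.]
scene (118.5, 158.5) [ 454. -206.  106.]
scene (288.5, 180) [523. 138. 106.]
```

View pics/crop1.png

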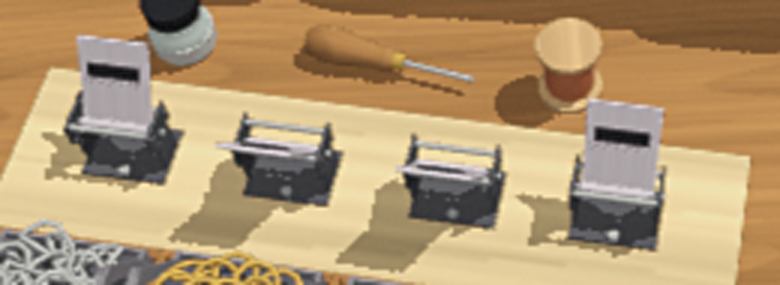

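The crop shows tags 1 and 4 upright-facing with bars at crop (113,72) and (622,135). Tags 2 and 3 lean towards the bins, seen edge-on at (275,147) and (450,170). Both views agree on the board's front edge: it is 530 mm long, as it must be. That gives yaw about -0.183, origin about (529,-42), hinge 1 at (496,-218) and hinge 3 at (540,17). I'll shut the fingers and go above the bin side of tag 3.

Request:
{"fn": "play_rows", "kwargs": {"deltas": [-566, -438, 30, 0, 0, -0.166, 0, -566, -438, 30, 0, 0, -0.166, 0, -566, -438, 30, 0, 0, -0.166, 0, -566, -438, 30, 0, 0, -0.166, 0, -566, -438, 30, 0, 0, -0.166, 0, -566, -438, 30, 0, 0, -0.166, 0, -566, -438, 30, 0, 0, -0.166, 0, -566, -438, 30, 0, 0, -0.166, 0, -566, -438, 30, 0, 0, -0.166, 0, -566, -438, 30, 0, 0, -0.166, 0]}}

```text
clock: 1.35
eef_pos: [556.4, 81.2, 204.9]
tool_rot: [3.141, -0.0, 2.959]
force: [1.1, 0.1, 0.9]
width: 0.1
gripper_force: 0.0
```

Request:
{"fn": "play_rows", "kwargs": {"deltas": [-58, -60, 5, 0, 0, 0, 0, -58, -60, 5, 0, 0, 0, 0, -58, -60, 5, 0, 0, 0, 0, -58, -60, 5, 0, 0, 0, 0]}}

```text
clock: 1.85
eef_pos: [600.7, 16.0, 199.9]
tool_rot: [3.14, -0.002, 2.962]
force: [-0.3, 0.5, -0.1]
width: 0.5
gripper_force: 0.0
```

Run:
```python
from h import *
s=read_state();print(s["eef_pos"],s["tool_rot"])
cv2.imwrite("pics/w1.png",get_image("wrist")[:,:,::-1])
c=camera_info("wrist");T=np.array(c["T"])
for p in((539.6,17.3,53),(539.6+35.4,17.3-6.6,106),(*s["eef_pos"][:2],90)):
    q=np.linalg.inv(T)@[*p,1];print(c["fx"]*q[0]/q[2]+c["cx"],c["fy"]*q[1]/q[2]+c["cy"])
```

```text
[600.66569043  16.04923032 199.88913732] [ 3.14015425e+00 -1.75752946e-03  2.96161614e+00]
269.4144802863162 131.66841691271165
267.4414987364207 185.30619150863734
280.96435238184273 211.71385763149686
```

View pics/w1.png

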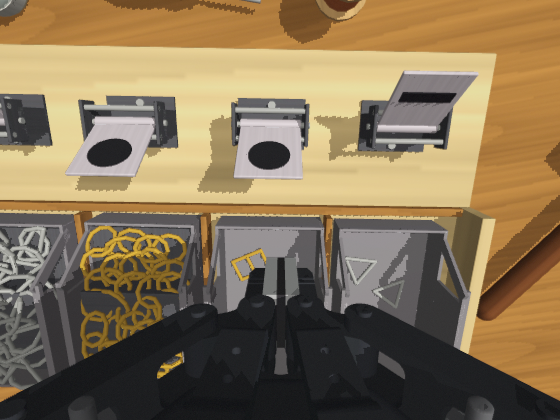

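The wrist view shows tag 3's disc at (269,155) and its free edge at row 179, against a predicted row of 185, so it is within 3 mm. The fingers stand between tag and bin. Next I go down and push slowly to -x.

Request:
{"fn": "play_rows", "kwargs": {"deltas": [-6, -8, 55, 0, 0, 0, 0, -6, -8, 112, 0, 0, 0, 0, -6, -8, 112, 0, 0, 0, 0, 5, -8, 112, 0, 0, 0, 0, 16, -8, 112, 0, 0, 0, 0, 27, -8, 112, 0, 0, 0, 0, 37, -8, 112, 0, 0, 0, 0, 47, -8, 112, 0, 0, 0, 0, 57, -8, 112, 0, 0, 0, 0, 67, -8, 112, 0, 0, 0, 0]}}

```text
clock: 3.15
eef_pos: [533.7, 17.8, 88.0]
tool_rot: [-3.142, -0.0, 2.959]
force: [0.0, -0.5, 0.4]
width: 0.1
gripper_force: 0.0
```

Request:
{"fn": "play_rows", "kwargs": {"deltas": [0, 0, 0, 0, 0, 0, 0, 0, 0, 0, 0, 0, 0, 0, -25, 0, 0, 0, 0, 0, 0, -30, 0, -60, 0, 0, 0, 0, -30, 0, -110, 0, 0, 0, 0, -30, 0, -110, 0, 0, 0, 0]}}

```text
clock: 3.9
eef_pos: [567.3, 12.1, 202.0]
tool_rot: [3.139, 0.009, 2.958]
force: [0.4, -0.4, -0.1]
width: 0.2
gripper_force: 0.0
```

Run:
```python
from h import *
s=read_state();print(s["eef_pos"],s["tool_rot"])
cv2.imwrite("pics/w2.png",get_image("wrist")[:,:,::-1])
```

```text
[567.34899808  12.14486866 202.0278503 ] [3.13949174 0.00872276 2.95820522]
```

View pics/w2.png

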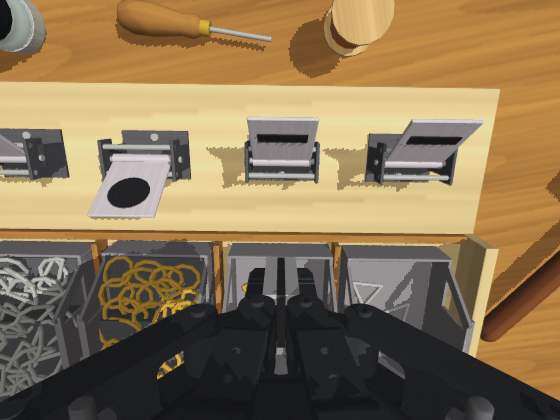

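Tag 3 now shows its bar at (283,138), and tags 2 and 4 are unchanged. Next I go to the robot side of tag 1.

Request:
{"fn": "play_rows", "kwargs": {"deltas": [106, -240, 0, 0, 0, 0, 0, 106, -240, 0, 0, 0, 0, 0, 106, -240, 0, 0, 0, 0, 0, 106, -240, 0, 0, 0, 0, 0, 106, -240, 0, 0, 0, 0, 0, 106, -240, 0, 0, 0, 0, 0, 106, -240, 0, 0, 0, 0, 0]}}

```text
clock: 4.82
eef_pos: [417.1, -202.8, 197.7]
tool_rot: [3.141, -0.0, 2.962]
force: [-0.1, -0.3, -0.2]
width: -0.1
gripper_force: 0.0
```

Run:
```python
from h import *
s=read_state();print(s["eef_pos"],s["tool_rot"])
cv2.imwrite("pics/s2.png",get_image("side")[:,:,::-1])
e=s["eef_pos"]-[496,-218.5,0];print("rack xy from hinge1",e[0]*.983-e[1]*.182,e[0]*.182+e[1]*.983)
```

```text
[ 417.07559581 -202.82613005  197.68445131] [ 3.14052848e+00 -2.04321590e-04  2.96157189e+00]
rack xy from hinge1 -80.43533364521114 1.0431726014784584
```

View pics/s2.png

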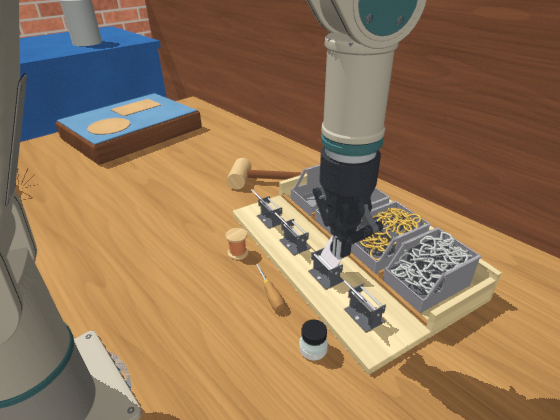

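The side view shows the fingertips at (340,250), exactly where the TCP projects, with tag 1 still edge-on at (370,300). The TCP is 80 mm in front of hinge 1 and centred on it. I go down and push to +x.

Request:
{"fn": "play_rows", "kwargs": {"deltas": [0, 0, 55, 0, 0, 0, 0, 0, 0, 110, 0, 0, 0, 0, 0, 0, 110, 0, 0, 0, 0, -13, 0, 110, 0, 0, 0, 0, -26, 0, 110, 0, 0, 0, 0, -38, 0, 110, 0, 0, 0, 0, -50, 0, 110, 0, 0, 0, 0, -62, 0, 110, 0, 0, 0, 0, -74, 0, 110, 0, 0, 0, 0, -85, 0, 110, 0, 0, 0, 0]}}

```text
clock: 6.12
eef_pos: [500.1, -220.0, 88.0]
tool_rot: [3.141, -0.001, 2.959]
force: [-7.3, 1.0, 1.1]
width: 0.2
gripper_force: 4.8
```

Request:
{"fn": "play_rows", "kwargs": {"deltas": [0, 0, 0, 0, 0, 0, 0, 0, 0, 0, 0, 0, 0, 0, 25, 0, 0, 0, 0, 0, 0, 50, 0, -60, 0, 0, 0, 0, 80, 0, -110, 0, 0, 0, 0, 80, 60, -130, 0, 0, 0, 0, 80, 120, -130, 0, 0, 0, 0, 80, 180, -130, 0, 0, 0, 0, 80, 240, -130, 0, 0, 0, 0, 80, 240, -130, 0, 0, 0, 0]}}

```text
clock: 7.38
eef_pos: [465.5, 36.5, 218.3]
tool_rot: [3.138, 0.002, 2.969]
force: [1.4, -0.8, 0.8]
width: -0.2
gripper_force: 0.0
```

Request:
{"fn": "play_rows", "kwargs": {"deltas": [0, 50, 0, 0, 0, 0, 0, 0, 100, 0, 0, 0, 0, 0, 0, 150, 0, 0, 0, 0, 0, 0, 200, 0, 0, 0, 0, 0, 0, 200, 0, 0, 0, 0, 0, 0, 200, 0, 0, 0, 0, 0]}}

```text
clock: 8.12
eef_pos: [500.9, 225.5, 217.8]
tool_rot: [-3.14, -0.0, 2.958]
force: [0.3, -0.5, -0.3]
width: 0.3
gripper_force: 0.0
```

Run:
```python
from h import *
s=read_state();print(s["eef_pos"],s["qd"].round(3))
cv2.imwrite("pics/e1.png",np.vstack([get_image("scene")[120:340],get_image("side")[120:380]])[:,:,::-1])
```

```text
[500.93758919 225.53422498 217.81797229] [ 0.021 -0.009  0.013  0.011  0.001  0.003 -0.002]
```

View pics/e1.png

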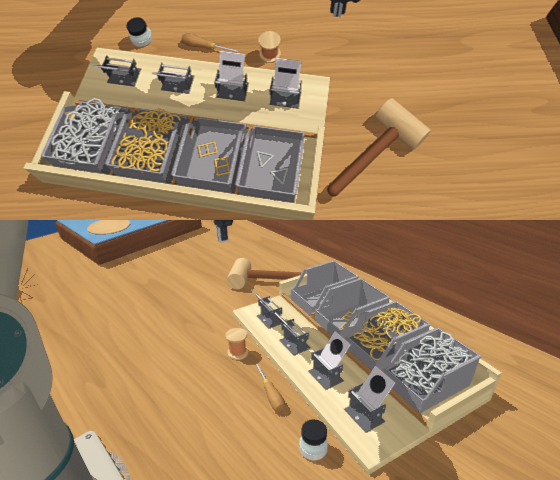

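The final views show discs on tags 1 and 2 (side view, (377,385) and (337,347)), in front of the full bins. Bars show on tags 3 and 4 (scene view, (231,65) and (286,72)), in front of the nearly empty bins. Nothing else has moved and the arm is clear.

```bash
python3 -c "
from cell import *
print(finish_job())"
```

```text
the job is handed in; nothing more can be done
None
```

I tipped two tags, D-rings to disc and slides to bar; rings (disc) and triangles (bar) were already right, nothing else moved in the final pictures, and the job is handed in at about 8 s, with no verdict returned.

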